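Park the lazy susan and lock its two-stage brake

ROBOT

A 6-joint arm with a two-finger parallel gripper is mounted at the origin on the work surface. World frame = base frame: x ahead of the robot, y to its left, z up, the work surface at z = 0. Lengths are in m, angles in rad, forces in N, time in s.
With the tool pointing down it reaches from about 0.25 to 0.725 m from the base axis. Payload 4 kg.
Tool frame: the origin (TCP) lies between the finger pads; the fingertips stand 17 mm ahead of it and the grasp point (between the pads) lies 2 mm behind it; z points along the fingers, x is the direction in which the jaws open and shut, and the axes are right-handed (so a half turn about z gives the same grasp; the last joint's range is limited). The gripper opens to 85 mm and grips with 20 to 120 N. Pads are 22 mm wide; open, the fingers measure 114 mm over their backs; the gripper's body (76 mm by 85 mm) begins 54 mm behind the grasp point. The pads swing forward as they close: fully open they stand 13 mm farther back than shut.
Start: joints at [-1.325, 0.241, 0.005, 1.335, 0, 1.571], TCP at [0.122, -0.485, 0.248] pointing down, gripper open.
Joint ranges: [-2.72, 2.72], [-1.05, 1.87], [-1.09, 1.28], [-1.99, 2.15], [-1.42, 1.44], [-3.14, 3.14]. Speed limits (rad/s): [2.79, 2.79, 3.14, 3.14, 3.14, 3.14].

INTERFACE

Orientations are given as [roll, pitch, yaw] about the fixed x, y, z axes, in that order (R = Rz(yaw) Ry(pitch) Rx(roll)).
In Python, from workcell import robot, optics, sign_off gives the robot as it stands.
- The arm moves only by the tool move_arm, never from a script. Its arguments are lists of equal length, an entry for each row: "claw": the finger opening in m, from 0 to 0.0854; "delta_pos": the shift along the world's x, y, z in m, a list of three; "angular": the turn, a rotation vector about the world's x, y, z in units of 5 degrees (1.0 is 5 degrees), a list of three. A call has 1 to 12 rows; each row shifts and turns the pose as measured when the row begins; what a row does not reach is not made up. A row lasts 1/12 s, in which the tool goes at most 41.7 mm and 7.16 degrees, less where a joint would pass 70% of its speed; a pose out of reach is approached as far as the arm can. A call is refused whole if a number of a shift passes 0.0417 or a number of a turn 1, either way. A call with a gripper value outside its range is refused whole. The fingers move at their own pace and stop on an object; "squeeze" is the grip in N (left out, the last holds). Time passes only in rows, so rows that do not move let the fingers close. It gives the time, the measured TCP pose, the force and the opening at its end, in the units of the state.
- robot.sense(): the state, without advancing time (a new reading comes with each control period).
- optics.snapshot(name): name is "scene" or "side" or "wrist"; returns a dict with "color" (384x512x3 uint8, red, green, blue), "range_z" (384x512 float32, m along the optical axis (not along the pixel's ray), 0 where there is no reading), "fx", "fy", "cx", "cy" (pixels), "world_from_camera" (4x4, takes a point from camera to world coordinates). Camera axes: x right, y up, looking along -z (the intrinsics and any distortion apply to the point x, -y, -z); pixel columns grow to the right and rows downward; lengths in m; the calibration is good to about 2 mm. A picture is of the moment at which its call begins.
- sign_off(): hands the job in, once; it reports no verdict.
The state is a dict: "time_s": time; "qpos": joint angles; "qvel": joint speeds; "effort": joint torques, N m; "eef_pos": TCP position; "orientation": TCP orientation; "wrist_force": force on the tool from outside, world axes, zero at the start; "ft_torque": the same for the moment, N m; "gripper_width": opening from 0.0 (shut) to 1.0 (fully open).
Only numpy, scipy, OpenCV 4.12 (cv2) and the standard library are available. Lean on these libraries where they do the work, as an engineer would, in place of code of your own. Each camera call takes 0.05 s, during which the arm holds its last target.

TASK

Park the lazy susan for the game: push its white peg round until the peg stands centred over the red disc on the table (not the green one), and let it come to rest there. Then push the black knob of the brake lever past the first click to the second stop, by the red dot, so that the turntable is locked, and move clear. Leave the brake free until the turntable is parked, and do not touch the cup, dish, chips and tile rack on the turntable: they just ride along.

Things in the scene. Friction and masses are not known exactly. Their poses are not given: they have to be found in the camera images.
- susan_base: black round foot of the lazy susan, fixed, 170 mm across; origin on the table on the turntable's vertical axis, z up
- platter: the turntable: clear acrylic disc 300 mm across and 8 mm thick, turning freely both ways about the vertical axis of the foot with light friction (about 0.5 N at the peg) so it stops soon after it is no longer pushed. Origin at the centre of its underside, 26 mm above the table (top face at 34 mm). Its -x axis points from the centre to the white peg
- peg_top (a point): centre of the top face of the white peg: an upright round post 18 mm in diameter and 42 mm tall (from 34 to 76 mm above the table), on a white tab 26 mm wide that sticks out of the rim of the turntable (underside of the tab 26 mm above the table). The peg is 180 mm from the turntable's axis, outside the acrylic disc, with free space all round it above 34 mm
- marker_red: red disc 48 mm across, 3 mm thick, fixed on the table, under the circle that the peg runs on (180 mm from the axis); origin at the centre of its underside
- marker_green: green disc like the red one, on the other side of the peg's start: the wrong one
- brake: fixed grey brake unit beside the turntable: base plate 165 by 135 mm, 12 mm thick. Origin on the table on the lever's vertical pivot axis. z up; the plate reaches from the pivot 132 mm along its own -x. Green, yellow and red dots on the plate 117 mm from the pivot mark the lever's three positions
- brake_lever (a joint): angle of the brake lever about its vertical pivot in rad, growing counter-clockwise seen from above: 0 = free (green dot), 0.45 = first click (yellow dot), 0.90 = second stop, locked (red dot, end of travel). It snaps into each of the three positions; getting out of one takes about 5 to 6 N at the knob, sideways. At angle q the lever points from the pivot along the direction (-cos(q - 0.45), -sin(q - 0.45)) in the brake unit's own x, y
- lever_knob (a point): centre of the top face of the black knob of the brake lever: an upright cylinder 20 mm in diameter and 40 mm tall, from 32 to 72 mm above the table, on the end of the flat lever 90 mm from the pivot; free space all round it
- dice_cup: red plastic dice cup, 64 mm across, 72 mm tall, loose on the turntable, not to be touched; origin at the centre of its underside
- dish: white ceramic dish, 90 mm across, 26 mm tall, loose on the turntable, not to be touched; origin at the centre of its underside
- chip_stack: stack of blue, white and yellow chips, 39 mm across, 41 mm tall, loose on the turntable, not to be touched; origin at the centre of its underside
- tile_rack: small stainless steel tile rack 40 by 100 mm, 30 mm tall, loose on the turntable, not to be touched; origin at the centre of its underside
Mind the look-alikes: they are no part of the job. What is meant by the marker_red is not orange, and is the larger of those in its own colour.

How it is judged:
On the way, in this order (a step that is already met when the one before it is completed fails the run):
1. the peg stands over the red disc, at rest, with the brake lever still free (horizontal distance between peg_top and marker_red below 0.012 m and angular speed of platter below 0.06 rad/s and value of joint brake_lever below 0.15 rad), for 0.2 s.
2. the brake lever is at its second stop (value of joint brake_lever above 0.84 rad), for 0.2 s.
At the end, for the whole second after the job is handed in: The peg is within 13 mm (level) of the centre of the red disc (12 mm when the turntable is first parked) and the turntable at rest, the brake lever is within 0.06 rad of its second stop (0.90), and cup, dish, chips and rack stand upright and at rest on the turntable (horizontal distance between peg_top and marker_red below 0.013 m and angular speed of platter below 0.06 rad/s and value of joint brake_lever above 0.84 rad and angle between each of dice_cup, dish, chip_stack, tile_rack's own z axis and vertical below 0.2 rad and height (world z) of dice_cup between 0.025 and 0.05 m and linear speed of each of dice_cup, dish, chip_stack, tile_rack below 0.03 m/s and height (world z) of dish between 0.025 and 0.05 m and height (world z) of chip_stack between 0.025 and 0.05 m and height (world z) of tile_rack between 0.025 and 0.05 m); the robot touches nothing.
It fails at once if the robot touches the cup, dish, chips or tile rack (contact force between any of the fingers, the arm and dice_cup above 0.5 N or contact force between any of the fingers, the arm and dish above 0.5 N or contact force between any of the fingers, the arm and chip_stack above 0.5 N or contact force between any of the fingers, the arm and tile_rack above 0.5 N).
It fails at once if the cup, dish, chips or tile rack is lifted, tipped over or knocked off the lazy susan (height (world z) of any of dice_cup, dish, chip_stack, tile_rack above 0.055 m or height (world z) of any of dice_cup, dish, chip_stack, tile_rack below 0.02 m or angle between any of dice_cup, dish, chip_stack, tile_rack's own z axis and vertical above 0.35 rad).
It fails at once if the brake lever is moved before the turntable is parked over the red disc (value of joint brake_lever above 0.2 rad and horizontal distance between peg_top and marker_red above 0.016 m).
It also fails if it takes over 58 s, if anything falls off the work surface, if the arm or the gripper's body presses on something with over 40 N, if the wrist force passes 120 N, or if a joint passes its speed limit or range.

## Working session

There is one attempt and no reset: what is moved stays moved. The work goes in short steps, Python scripts to look and compute and a tool call to move; the robot and the scene stay as the last step left them, time stands still between calls to the robot, and variables do not carry over. Pictures are saved under pics/ and viewed, and the job is handed in when it is done.

Besides the shell and the picture viewer there is one more tool, called after "Emit:" as name(argument=value, ...) on one line, values as JSON. move_arm: Moves the arm, as the interface text tells. Its arguments: {"type":"object","properties":{"claw":{"type":"array"},"delta_pos":{"type":"array"},"angular":{"type":"array"},"squeeze":{"type":"number"}},"required":["claw","delta_pos","angular"]}

```bash
mkdir -p pics; ls; python3 - <<'E'
from workcell import robot, optics
import cv2,pickle
s=robot.sense();print(s)
for n in ["scene","side","wrist"]:
    d=optics.snapshot(n);pickle.dump(d,open(n+".pkl","wb"))
    cv2.imwrite(f"pics/{n}0.png",d["color"][:,:,::-1]);print(n,d["fx"],d["fy"],d["cx"],d["cy"],d["world_from_camera"].round(3).tolist(),[k for k in d])
E
```

```text
pics
{'time_s': 0.0, 'qpos': array([-1.32498754e+00,  2.41419606e-01,  3.75090028e-03,  1.33519122e+00,
       -2.03883356e-05,  1.57076338e+00]), 'qvel': array([ 0.00156569, -0.00122428, -0.00131918, -0.00210911, -0.00148774,
       -0.00092718]), 'effort': array([ 7.08627758e-04, -3.72325766e+01,  2.52402645e+01,  1.71221240e-02,
        2.55561289e-06, -3.11770876e-06]), 'eef_pos': array([ 0.12152344, -0.48440847,  0.24741978]), 'orientation': array([ 3.14157233e+00,  2.06359607e-03, -1.32495459e+00]), 'wrist_force': array([-0.48196141, -0.29751762,  0.18346451]), 'ft_torque': array([-0.0227834 , -0.05786413,  0.04812991]), 'gripper_width': 1.0076040273035687}
scene 445.67769292039355 445.67769292039355 260.01922716989674 186.5141451049461 [[0.796, -0.41, 0.445, 0.969], [0.605, 0.556, -0.57, -0.528], [-0.014, 0.723, 0.69, 0.711], [0.0, 0.0, 0.0, 1.0]] ['color', 'range_z', 'fx', 'fy', 'cx', 'cy', 'world_from_camera']
side 403.5115114055223 403.5115114055223 254.90289443684009 196.141334907409 [[-0.799, 0.406, -0.443, 0.27], [-0.601, -0.536, 0.593, 0.396], [0.003, 0.74, 0.672, 0.509], [0.0, 0.0, 0.0, 1.0]] ['color', 'range_z', 'fx', 'fy', 'cx', 'cy', 'world_from_camera']
wrist 282.9213698665574 282.9213698665574 258.23188177069704 198.80807409298487 [[0.243, 0.933, 0.264, 0.189], [-0.97, 0.234, 0.064, -0.468], [-0.002, -0.272, 0.962, 0.373], [0.0, 0.0, 0.0, 1.0]] ['color', 'range_z', 'fx', 'fy', 'cx', 'cy', 'world_from_camera']
```

View pics/scene0.png

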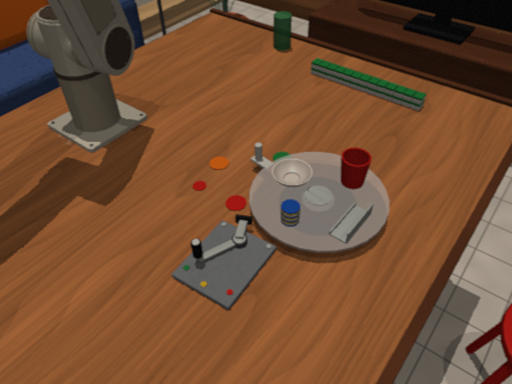

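View pics/side0.png

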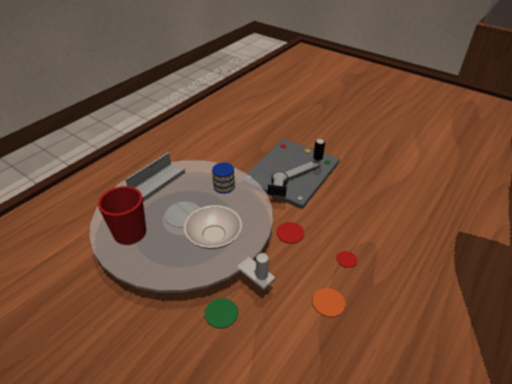

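View pics/wrist0.png

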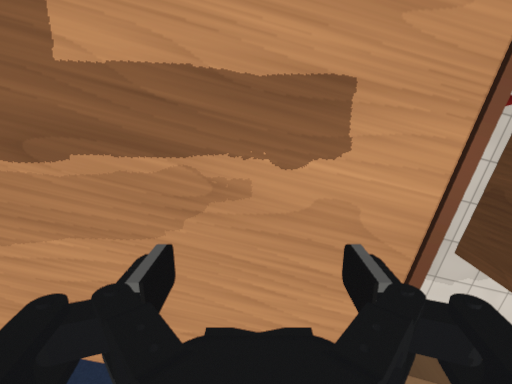

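Candidates for the red disc in the scene view are:
- large red at (235,203), which is (290,232) in the side view
- small red at (199,185), side (347,259)
- orange at (219,163), side (329,302)
- green at (281,158), side (221,313)

By the description I choose the large red one. The peg is at (259,152) / (262,266) and the black knob at (196,249) / (319,149). Next I measure them.

```bash
cat > h.py <<'E'
import numpy as np,cv2,pickle
def ray(d,u,v):
    W=d["world_from_camera"]; r=np.array([(u-d["cx"])/d["fx"],-(v-d["cy"])/d["fy"],-1.0])
    return W[:3,3],W[:3,:3]@r
def plane(d,u,v,z):
    o,r=ray(d,u,v); return o+r*(z-o[2])/r[2]
def proj(d,p):
    W=d["world_from_camera"]; c=W[:3,:3].T@(np.array(p)-W[:3,3]); 
    return d["cx"]+d["fx"]*c[0]/-c[2], d["cy"]-d["fy"]*c[1]/-c[2]
def hsv(d): return cv2.cvtColor(d["color"],cv2.COLOR_RGB2HSV)
def blobs(m,amin=15):
    n,l,s,c=cv2.connectedComponentsWithStats(m.astype(np.uint8)); return [(s[i],c[i],l==i) for i in range(1,n) if s[i][4]>=amin]
def maskpts(d,m,z):
    v,u=np.nonzero(m); return np.array([plane(d,a,b,z)[:2] for a,b in zip(u,v)])
E
python3 - <<'E'
from h import *
for n in ["scene","side"]:
    d=pickle.load(open(n+".pkl","rb"));H=hsv(d).astype(int);h,s,v=H[...,0],H[...,1],H[...,2]
    for nm,m in dict(red=((h<4)|(h>174))&(s>190)&(v>110),orange=(h>=6)&(h<14)&(s>200)&(v>180),green=(h>50)&(h<80)&(s>150)&(v>60),yellow=(h>18)&(h<28)&(s>150)&(v>150)).items():
        for st,c,l in blobs(m,8):
            P=maskpts(d,l,0.003); (e,r)=cv2.minEnclosingCircle(P.astype(np.float32))
            if st[4]<3000: print(n,nm,c.round(1),st[4],P.mean(0).round(4),"encl",np.round(e,4),round(r,4))
    b=[]
    for nm,(u0,u1,v0,v1) in dict(peg=((245,275,135,175) if n=="scene" else (240,285,245,295)),knob=((180,250,205,275) if n=="scene" else (262,345,130,200))).items():
        c=cv2.resize(d["color"][v0:v1,u0:u1,::-1],None,fx=8,fy=8,interpolation=cv2.INTER_NEAREST); cv2.imwrite(f"pics/{n}_{nm}.png",c); print(c.shape)
a=cv2.imread
rows=[np.hstack([cv2.resize(a(f"pics/{n}_{k}.png"),(400,300)) for k in ("peg","knob")]) for n in ("scene","side")]
cv2.imwrite("pics/crops.png",np.vstack(rows))
E
```

```text
scene red [356.  159.9] 88 [0.6447 0.2705] encl [0.6386 0.2805] 0.0359
scene red [354. 148.] 9 [0.6185 0.3084] encl [0.6185 0.3084] 0.0101
scene red [199.1 185.3] 88 [ 0.3969 -0.0239] encl [ 0.397  -0.0237] 0.0148
scene red [235.6 202.7] 228 [ 0.5006 -0.0169] encl [ 0.5003 -0.0169] 0.0226
scene red [229.2 291.5] 18 [ 0.637  -0.2008] encl [ 0.6373 -0.2019] 0.0045
scene red [508. 329.] 316 [1.067  0.0274] encl [1.0712 0.0302] 0.0498
scene orange [218.8 162.2] 150 [0.3797 0.0652] encl [0.3801 0.0652] 0.0211
scene green [369.7  78.8] 625 [0.4908 0.6352] encl [0.4801 0.6378] 0.1836
scene green [279.3 155. ] 48 [0.4828 0.1751] encl [0.4866 0.173 ] 0.0191
scene green [185.8 267.4] 14 [ 0.5343 -0.2095] encl [ 0.5349 -0.2095] 0.004
scene yellow [203.2 283.3] 19 [ 0.5862 -0.2164] encl [ 0.587  -0.2164] 0.0048
(320, 240, 3)
(560, 560, 3)
side red [119.4 202.6] 204 [0.791 0.113] encl [0.7959 0.1088] 0.0395
side red [290.  232.2] 438 [ 0.5012 -0.0132] encl [ 0.5019 -0.0135] 0.0236
side red [346.6 258.9] 247 [ 0.3976 -0.0193] encl [ 0.3979 -0.0194] 0.016
side orange [329.1 301.6] 294 [0.3812 0.0668] encl [0.382  0.0672] 0.0218
side green [220.9 312.7] 665 [0.4945 0.1748] encl [0.4948 0.1743] 0.0222
side yellow [307.5 150.5] 8 [ 0.6009 -0.2332] encl [ 0.6009 -0.2332] 0.0039
(400, 360, 3)
(560, 664, 3)
```

View pics/crops.png

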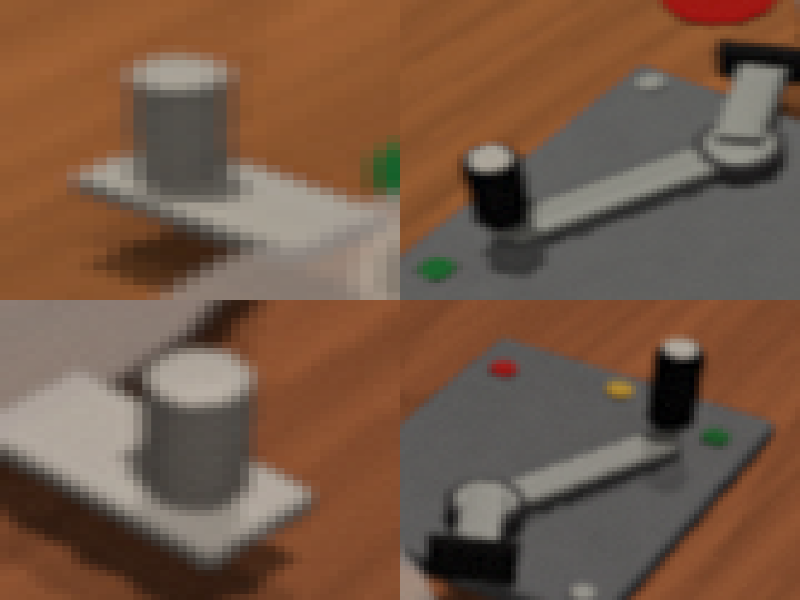

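```bash
python3 - <<'E'
from h import *
from scipy.optimize import least_squares
D={n:pickle.load(open(n+".pkl","rb")) for n in ("scene","side")}
def two(a,b,z):
    p=[plane(D["scene"],*a,z),plane(D["side"],*b,z)]; print(p[0][:2].round(4),p[1][:2].round(4)); return (p[0]+p[1])[:2]/2
print("peg");peg=two((258.0,144.1),(262.2,257.2),.076)
print("knob");kn=two((195.8,241.4),(319.8,140.9),.072)
dots={}
cr={"g":((185.8,267.4),(327,161)),"y":((203.2,283.3),(307.5,150.5)),"r":((229.2,291.5),(283,146))}
for k,(a,b) in cr.items(): print(k);dots[k]=two(a,b,.012)
# refine side crop dots
red=np.array([.501,-.015]);gr=np.array([.4945,.1748-.0018*0])
print(peg,kn,dots)
# brake: origin o, yaw t
def f(x):
    o=x[:2];t=x[2];e=[]
    for k,a in zip("gyr",(-.45,0,.45)): e+=list(o-.117*np.array([np.cos(t+a),np.sin(t+a)])-dots[k])
    e+=list(o-.09*np.array([np.cos(t-.45),np.sin(t-.45)])-kn); return e
s=least_squares(f,[.58,-.1,1]);print("brake",s.x,np.round(s.fun,4))
# platter rim: acrylic outline
def g(x): return [np.hypot(*(p-x))-.18 for p in (peg,red,gr)]
s=least_squares(g,[.66,.08]);print("axis",s.x,s.fun)
c=s.x
for n,p in (("peg",peg),("red",red),("gr",gr)): print(n,np.degrees(np.arctan2(*(p-c)[::-1])))
for n in D:
    im=D[n]["color"][:,:,::-1].copy()
    for r,z in((.15,.034),(.18,.003)):
        q=[proj(D[n],(c[0]+r*np.cos(a),c[1]+r*np.sin(a),z)) for a in np.linspace(0,6.283,100)]
        cv2.polylines(im,[np.int32(np.round(q))],True,(0,255,255),1)
    cv2.imwrite(f"pics/fit_{n}.png",im)
E
```

```text
peg
[0.4712 0.1055] [0.4726 0.1076]
knob
[ 0.5507 -0.1874] [ 0.5533 -0.188 ]
g
[ 0.5399 -0.2137] [ 0.5445 -0.2149]
y
[ 0.5911 -0.2203] [ 0.595 -0.222]
r
[ 0.6412 -0.205 ] [ 0.6449 -0.2045]
[0.47189792 0.10654936] [ 0.55202997 -0.18770333] {'g': array([ 0.54223151, -0.21428579]), 'y': array([ 0.59303238, -0.2211811 ]), 'r': array([ 0.64305517, -0.20477507])}
brake [ 0.58365508 -0.10433807  1.65587614] [-0.0003  0.0007  0.0006  0.0003  0.0003 -0.0002 -0.0005 -0.0007]
axis [0.65059388 0.08512761] [-2.46109186e-05  1.07470535e-05  1.78812378e-05]
peg 173.16410636345933
red -146.20443386391767
gr 150.1236120634879
```

View pics/fit_scene.png

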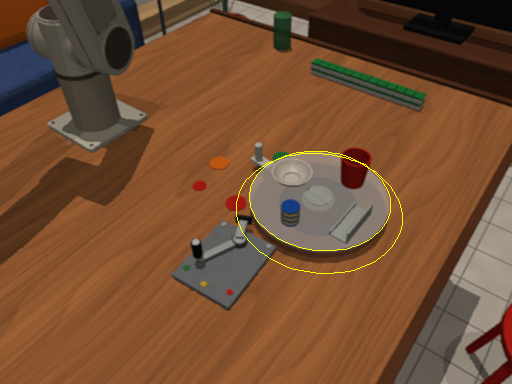

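View pics/fit_side.png

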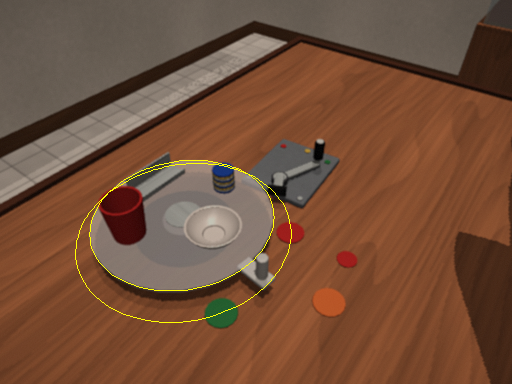

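The fitted circles match the platter rim, with the axis at (0.651, 0.085). The peg at (0.472, 0.1065) has to turn about +40.6° to reach red at (0.501, -0.015). I start towards the peg and check the wrist direction on the way.

Emit:
move_arm(claw=[0.04,0.04,0.04,0.04,0.04,0.04,0.04,0.04,0.04,0.04,0.04,0.04], delta_pos=[[0.02,0.03,0],[0.02,0.03,0],[0.02,0.03,0],[0.02,0.03,0],[0.02,0.03,0],[0.02,0.03,0],[0.02,0.03,0],[0.02,0.03,0],[0.02,0.03,0],[0.02,0.03,0],[0.02,0.03,0],[0.02,0.03,0]], angular=[[0,0,1],[0,0,1],[0,0,1],[0,0,1],[0,0,1],[0,0,1],[0,0,1],[0,0,1],[0,0,1],[0,0,1],[0,0,1],[0,0,1]])

```text
time_s: 1.15
eef_pos: [0.3628, -0.112, 0.2437]
orientation: [3.141, 0.003, -0.245]
wrist_force: [0.6, 0.0, 0.1]
gripper_width: 0.467
```

```bash
python3 - <<'E'
from workcell import robot
s=robot.sense();print(s["time_s"],s["qpos"].round(3),s["eef_pos"],s["orientation"],s["gripper_width"])
from h import *
# heights near brake shoe
for n,(u,v) in (("scene",(243,219)),("side",(277,189)),("side",(280,181))):
    d=pickle.load(open(n+".pkl","rb")); r=d["range_z"][v,u]; o,k=ray(d,u,v); print(n,(o+k*r).round(3))
E
```

```text
1.15 [-2.990e-01  6.000e-03 -2.790e-01  1.289e+00 -1.000e-03  1.517e+00] [ 0.36277374 -0.11198676  0.24367339] [ 3.14079908  0.00328426 -0.24459706] 0.4673533898276597
scene [ 0.563 -0.066  0.034]
side [ 0.56  -0.058  0.038]
side [ 0.572 -0.084  0.033]
```

Emit:
move_arm(claw=[0.04,0.04,0.04,0.04,0.04,0.04,0.04,0.04,0.04,0.04,0.04,0.04], delta_pos=[[0.006,0.012,-0.004],[0.006,0.012,-0.004],[0.006,0.012,-0.004],[0.006,0.012,-0.004],[0.006,0.012,-0.004],[0.006,0.012,-0.004],[0.006,0.012,-0.004],[0.006,0.012,-0.004],[0.006,0.012,-0.004],[0.006,0.012,-0.004],[0.006,0.012,-0.004],[0.006,0.012,-0.004]], angular=[[0,0,1],[0,0,1],[0,0,1],[0,0,1],[0,0,1],[0,0,1],[0,0,1],[0,0,1],[0,0,1],[0,0,1],[0,0,1],[0,0,1]])

```text
time_s: 2.15
eef_pos: [0.4383, 0.0454, 0.1918]
orientation: [-3.139, 0.005, 0.869]
wrist_force: [0.7, -0.4, 0.4]
gripper_width: 0.467
```

Emit:
move_arm(claw=[0.04,0.04,0.04,0.04,0.04,0.04,0.04,0.04], delta_pos=[[0.005,0.01,-0.004],[0.005,0.01,-0.004],[0.005,0.01,-0.004],[0.005,0.01,-0.004],[0.005,0.008,-0.004],[0.005,0.008,-0.004],[0,0,0],[0,0,0]], angular=[[0,0,1],[0,0,1],[0,0,1],[0,0,1],[0,0,1],[0,0,1],[0,0,1],[0,0,0]])

```text
time_s: 2.82
eef_pos: [0.4681, 0.1068, 0.1628]
orientation: [-3.132, 0.008, 1.518]
wrist_force: [0.4, -0.8, -0.1]
gripper_width: 0.465
```

Emit:
move_arm(claw=[0.04,0.04,0.04,0.04,0.04,0.04], delta_pos=[[0.004,0,-0.015],[0,0,-0.015],[0,0,-0.015],[0,0,-0.005],[0,0,0],[0,0,0]], angular=[[0,0,-0.7],[0,0,0],[0,0,0],[0,0,0],[0,0,0],[0,0,0]])

```text
time_s: 3.32
eef_pos: [0.4719, 0.1065, 0.1113]
orientation: [-3.132, 0.008, 1.442]
wrist_force: [0.5, -0.4, 0.8]
gripper_width: 0.472
```

```bash
cat > snap.py <<'E'
import sys
from workcell import optics,robot
from h import *
t=sys.argv[1]; ims=[]
s=robot.sense(); print(s["time_s"],s["eef_pos"].round(4),s["orientation"].round(3),s["wrist_force"].round(2))
for n in sys.argv[2:]:
    d=optics.snapshot(n);pickle.dump(d,open(f"{n}_{t}.pkl","wb"))
    u,v=proj(d,s["eef_pos"]) ; u=int(min(max(u,100),412));v=int(min(max(v,75),309))
    ims.append(cv2.resize(d["color"][v-75:v+75,u-100:u+100,::-1],(800//len(sys.argv[2:]) if 0 else 400,300)))
    print(n,"crop origin",u-100,v-75,"x2")
cv2.imwrite(f"pics/{t}.png",np.hstack(ims))
E
python3 snap.py a scene side
```

```text
3.3167 [0.4719 0.1065 0.1113] [-3.132  0.008  1.442] [ 0.52 -0.35  0.79]
scene crop origin 158 56 x2
side crop origin 163 164 x2
```

View pics/a.png

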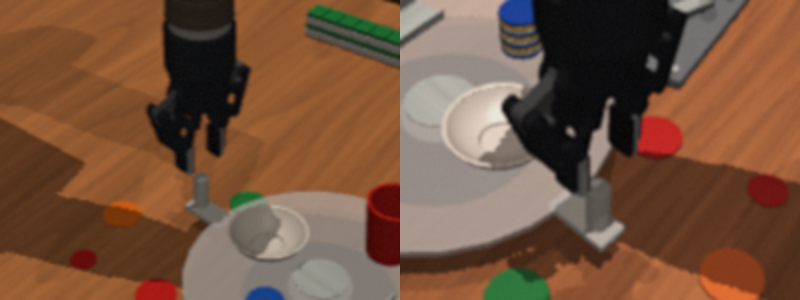

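The side view shows the jaws straddling the peg, which is at crop (597,195). I descend.

Emit:
move_arm(claw=[0.04,0.04,0.04,0.04,0.04,0.04], delta_pos=[[0,0,-0.012],[0,0,-0.012],[0,0,-0.012],[0,0,-0.011],[0,0,0],[0,0,0]], angular=[[0,0,0],[0,0,0],[0,0,0],[0,0,0],[0,0,0],[0,0,0]])

```text
time_s: 3.92
eef_pos: [0.4776, 0.1075, 0.0699]
orientation: [3.137, 0.003, 1.44]
wrist_force: [0.3, -0.2, -0.2]
gripper_width: 0.467
```

```bash
python3 snap.py b scene side; python3 - <<'E'
import numpy as np
c=np.array([.6506,.0851])
for k in range(0,11):
    a=np.radians(173.2+(213.8-173.2)*k/10); print(k,(c+.18*np.array([np.cos(a),np.sin(a)])).round(4), round(np.degrees(a)-90,1))
E
```

```text
3.9167 [0.4776 0.1075 0.0699] [3.137e+00 3.000e-03 1.440e+00] [ 0.26 -0.18 -0.16]
scene crop origin 160 71 x2
side crop origin 159 183 x2
0 [0.4719 0.1064] 83.2
1 [0.4708 0.0937] 87.3
2 [0.4706 0.081 ] 91.3
3 [0.4714 0.0682] 95.4
4 [0.473  0.0556] 99.4
5 [0.4756 0.0431] 103.5
6 [0.479  0.0308] 107.6
7 [0.4833 0.0188] 111.6
8 [0.4884 0.0071] 115.7
9 [ 0.4943 -0.0042] 119.7
10 [ 0.501 -0.015] 123.8
```

View pics/b.png

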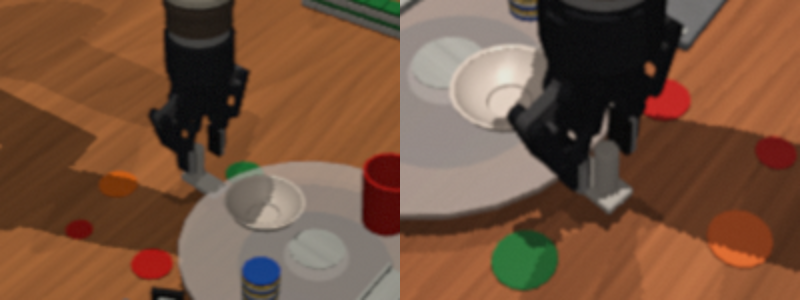

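The fingers are around the peg, but the TCP has drifted 6 mm inward. I correct that, narrow the gap and start pushing.

Emit:
move_arm(claw=[0.03,0.03,0.03,0.03,0.03,0.03,0.03,0.03,0.03,0.03,0.03,0.03], delta_pos=[[-0.004,0,-0.003],[-0.002,0,-0.002],[0,-0.003,0],[-0.001,-0.006,0],[-0.001,-0.006,0],[0,-0.006,0],[0,-0.006,0],[0,-0.006,0],[0.001,-0.006,0],[0.001,-0.006,0],[0.001,-0.006,0],[0,0,0]], angular=[[0,0,0],[0,0,0],[0,0,0.2],[0,0,0.4],[0,0,0.4],[0,0,0.4],[0,0,0.4],[0,0,0.4],[0,0,0.4],[0,0,0.4],[0,0,0.4],[0,0,0]])

```text
time_s: 5.02
eef_pos: [0.4736, 0.0551, 0.0692]
orientation: [3.129, -0.002, 1.761]
wrist_force: [0.2, -1.0, 0.2]
gripper_width: 0.354
```

```bash
python3 snap.py c scene side
```

```text
5.0167 [0.4736 0.0551 0.0692] [ 3.129e+00 -2.000e-03  1.761e+00] [ 0.25 -1.04  0.2 ]
scene crop origin 145 83 x2
side crop origin 182 162 x2
```

View pics/c.png

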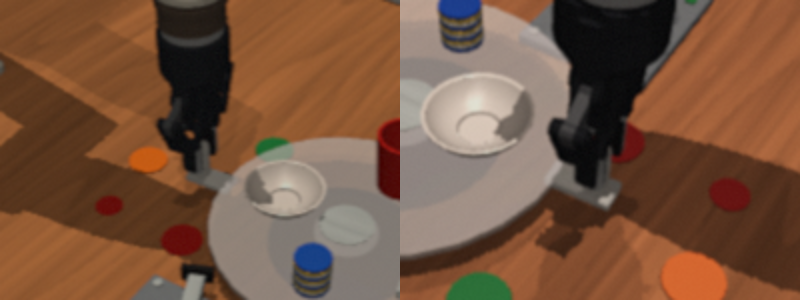

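The peg is between the fingers and riding along. I continue to the red disc.

Emit:
move_arm(claw=[0.03,0.03,0.03,0.03,0.03,0.03,0.03,0.03,0.03,0.03,0.03,0.03], delta_pos=[[0.001,-0.006,0],[0.001,-0.006,0],[0.002,-0.006,0],[0.002,-0.006,0],[0.002,-0.006,0],[0.002,-0.006,0],[0.003,-0.006,0],[0.003,-0.006,0],[0.003,-0.006,0],[0.003,-0.006,0],[0.002,-0.003,0],[0,0,0]], angular=[[0,0,0.4],[0,0,0.4],[0,0,0.4],[0,0,0.4],[0,0,0.4],[0,0,0.4],[0,0,0.4],[0,0,0.4],[0,0,0.4],[0,0,0.4],[0,0,0.2],[0,0,0]])

```text
time_s: 6.12
eef_pos: [0.4963, -0.0038, 0.0697]
orientation: [3.129, -0.008, 2.146]
wrist_force: [-0.9, -0.1, -0.7]
gripper_width: 0.354
```

```bash
python3 snap.py d scene side
```

```text
6.1167 [ 0.4963 -0.0038  0.0697] [ 3.129 -0.008  2.146] [-0.91 -0.12 -0.73]
scene crop origin 136 101 x2
side crop origin 191 133 x2
```

View pics/d.png

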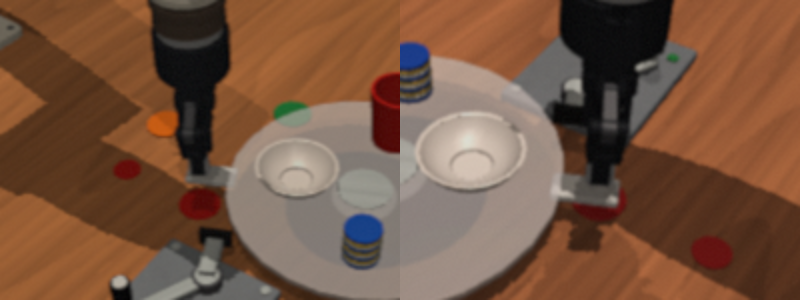

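Emit:
move_arm(claw=[0.03,0.03,0.03,0.03,0.03,0.03,0.03], delta_pos=[[0.002,-0.004,0],[0.002,-0.004,0],[0.002,-0.004,0],[0.002,-0.003,0],[0.001,-0.002,0],[0,0,0],[0,0,0]], angular=[[0,0,0],[0,0,0],[0,0,0],[0,0,0],[0,0,0],[0,0,0],[0,0,0]])

```text
time_s: 6.8
eef_pos: [0.5052, -0.0208, 0.0696]
orientation: [3.13, -0.009, 2.146]
wrist_force: [0.4, -0.0, 0.5]
gripper_width: 0.351
```

```bash
python3 snap.py e scene side
```

```text
6.8 [ 0.5052 -0.0208  0.0696] [ 3.13  -0.009  2.146] [ 0.42 -0.03  0.54]
scene crop origin 134 107 x2
side crop origin 193 125 x2
```

View pics/e.png

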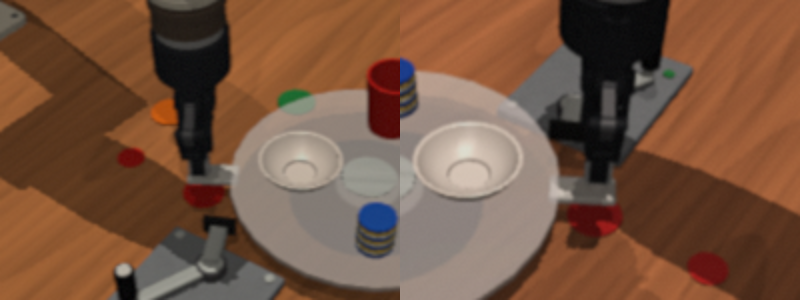

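The peg is hidden by the fingers, so I open slightly and rise to measure it.

Emit:
move_arm(claw=[0.04,0.04,0.04,0.04,0.04,0.04,0.04,0.04], delta_pos=[[0,0,0],[0,0,0],[0,0,0.02],[0,0,0.03],[0,0,0.04],[0,0,0.03],[-0.02,0.03,0.02],[0,0,0]], angular=[[0,0,0],[0,0,0],[0,0,0],[0,0,0],[0,0,0],[0,0,0],[0,0,0],[0,0,0]])

```text
time_s: 7.57
eef_pos: [0.4809, 0.0097, 0.2122]
orientation: [3.136, -0.014, 2.145]
wrist_force: [0.0, 0.2, -0.6]
gripper_width: 0.469
```

```bash
python3 - <<'E'
from workcell import optics
from h import *
ims=[]
for n in ("scene","side"):
    d=optics.snapshot(n);pickle.dump(d,open(f"{n}_f.pkl","wb"))
    u,v=map(int,proj(d,(.501,-.015,.05))); print(n,u-40,v-30)
    ims.append(cv2.resize(d["color"][v-30:v+30,u-40:u+40,::-1],(400,300),interpolation=cv2.INTER_CUBIC))
cv2.imwrite("pics/f.png",np.hstack(ims))
E
```

```text
scene 195 156
side 252 181
```

View pics/f.png

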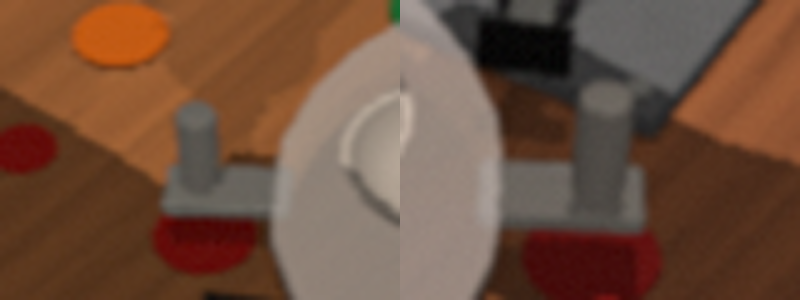

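```bash
python3 - <<'E'
from h import *
c=np.array([.6506,.0851])
P=[plane(pickle.load(open(f"{n}_f.pkl","rb")),*uv,.076)[:2] for n,uv in (("scene",(233.9,177.5)),("side",(292.9,199.7)))]
for p in P+[sum(P)/2]: print(p.round(4),np.degrees(np.arctan2(*(p-c)[::-1]))%360,np.hypot(*(p-c)))
for q in ((.5003,-.0169),(.5015,-.0134)): print(np.degrees(np.arctan2(*(np.array(q)-c)[::-1]))%360)
E
```

```text
[ 0.499  -0.0146] 213.32112946013038 0.18145280623691756
[ 0.5023 -0.0152] 214.06367355673717 0.1790210919305942
[ 0.5006 -0.0149] 213.68989691602914 0.18023316525223057
214.1624910987477
213.4499655561884
```

The peg measures (0.5006, -0.0149), under 1 mm from the red centre, with the lever free. Now to the knob.

Emit:
move_arm(claw=[0.04,0.04,0.04,0.04,0.04,0.04,0.04,0.04,0.04,0.04,0.04,0.04], delta_pos=[[0.007,-0.02,0],[0.007,-0.02,0],[0.007,-0.02,0],[0.007,-0.02,0],[0.007,-0.02,0],[0.007,-0.02,0],[0.007,-0.02,-0.01],[0.007,-0.02,-0.01],[0.007,-0.02,-0.01],[0.007,-0.018,-0.01],[0,0,-0.01],[0,0,0]], angular=[[0,0,0.8],[0,0,0.8],[0,0,0.8],[0,0,0.8],[0,0,0.8],[0,0,0.8],[0,0,0.8],[0,0,0.8],[0,0,0.8],[0,0,0],[0,0,0],[0,0,0]])

```text
time_s: 8.67
eef_pos: [0.5469, -0.2035, 0.1384]
orientation: [-3.136, -0.037, 2.804]
wrist_force: [-1.4, 0.6, 0.2]
gripper_width: 0.467
```

Emit:
move_arm(claw=[0.04,0.04,0.04,0.04], delta_pos=[[0.005,0.015,-0.01],[0,0,-0.01],[0,0,0],[0,0,0]], angular=[[-0.14,-0.4,0],[0,0,0],[0,0,0],[0,0,0]])

```text
time_s: 9.0
eef_pos: [0.5486, -0.1876, 0.1133]
orientation: [-3.136, -0.008, 2.802]
wrist_force: [1.3, -0.5, 0.8]
gripper_width: 0.469
```

```bash
python3 snap.py g scene side; python3 - <<'E'
import numpy as np
o=np.array([.5837,-.1043])
for q in np.arange(-.0,.91,.1):
    a=1.656-.45+q; print(round(q,2),(o-.09*np.array([np.cos(a),np.sin(a)])).round(4),round(np.degrees(a)+90,1))
E
```

```text
9.0 [ 0.5486 -0.1876  0.1133] [-3.136 -0.008  2.802] [ 1.31 -0.46  0.77]
scene crop origin 92 151 x2
side crop origin 224 48 x2
-0.0 [ 0.5516 -0.1884] 159.1
0.1 [ 0.5601 -0.1912] 164.8
0.2 [ 0.5689 -0.1931] 170.6
0.3 [ 0.5779 -0.1941] 176.3
0.4 [ 0.5869 -0.1942] 182.0
0.5 [ 0.5958 -0.1935] 187.7
0.6 [ 0.6047 -0.1918] 193.5
0.7 [ 0.6133 -0.1893] 199.2
0.8 [ 0.6216 -0.1859] 204.9
0.9 [ 0.6296 -0.1817] 210.7
```

View pics/g.png

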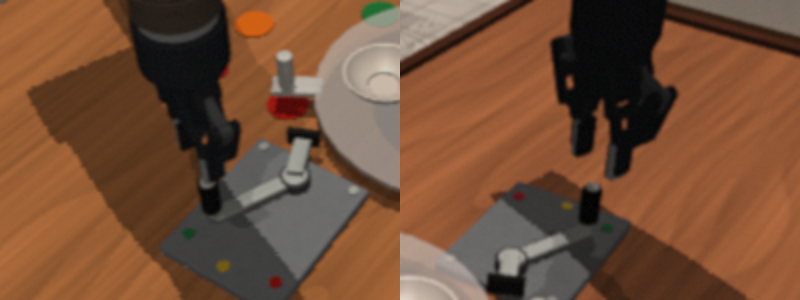

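Emit:
move_arm(claw=[0.04,0.04,0.04,0.04,0.04,0.04,0.04], delta_pos=[[0.004,-0.001,0],[0,0,-0.012],[0,0,-0.012],[0,0,-0.012],[0,0,-0.008],[0,0,0],[0,0,0]], angular=[[0,0,0],[0,0,0],[0,0,0],[0,0,0],[0,0,0],[0,0,0],[0,0,0]])

```text
time_s: 9.68
eef_pos: [0.5599, -0.1915, 0.0752]
orientation: [-3.136, 0.007, 2.802]
wrist_force: [0.2, -0.3, -0.4]
gripper_width: 0.47
```

```bash
python3 snap.py i scene side
```

```text
9.6833 [ 0.5599 -0.1915  0.0752] [-3.136  0.007  2.802] [ 0.19 -0.34 -0.42]
scene crop origin 97 169 x2
side crop origin 217 62 x2
```

View pics/i.png

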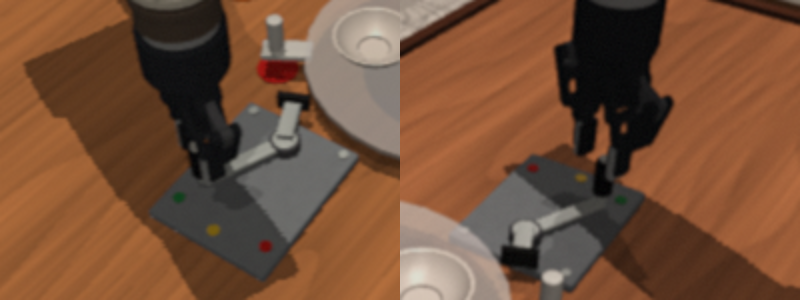

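The knob stands between the fingers at side crop (602,175), near the trailing one. I lower a little and push to about the first click.

Emit:
move_arm(claw=[0.034,0.034,0.034,0.034,0.034,0.034,0.034,0.034,0.034,0.034], delta_pos=[[-0.002,0,-0.007],[0,0,-0.003],[0.006,-0.002,0],[0.006,-0.001,0],[0.006,-0.001,0],[0.006,0,0],[0.006,0,0],[0.006,0,0],[0.006,0,0],[0,0,0]], angular=[[0,0,0],[0,0,0],[0,0,0.6],[0,0,0.6],[0,0,0.6],[0,0,0.6],[0,0,0.6],[0,0,0.6],[0,0,0.6],[0,0,0]])

```text
time_s: 10.62
eef_pos: [0.5923, -0.1948, 0.0651]
orientation: [-3.135, -0.009, -3.099]
wrist_force: [0.4, 0.3, 0.8]
gripper_width: 0.4
```

```bash
python3 snap.py j scene side
```

```text
10.6167 [ 0.5923 -0.1948  0.0651] [-3.135 -0.009 -3.099] [0.38 0.29 0.8 ]
scene crop origin 110 182 x2
side crop origin 203 60 x2
```

View pics/j.png

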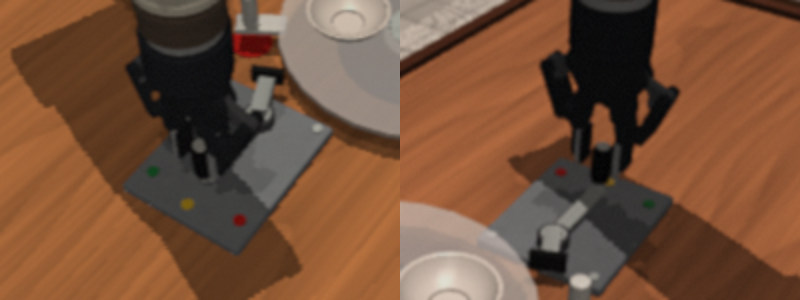

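The lever points at the yellow dot, so it is at the first click. I continue to the second stop.

Emit:
move_arm(claw=[0.034,0.034,0.034,0.034,0.034,0.034,0.034,0.034,0.034,0.034,0.034], delta_pos=[[0.006,0.001,0],[0.006,0.001,0],[0.006,0.001,0],[0.006,0.002,0],[0.006,0.003,0],[0.005,0.003,0],[0.005,0.003,0],[0.005,0.003,0],[0.003,0.002,0],[0,0,0],[0,0,0]], angular=[[0,0,0.6],[0,0,0.6],[0,0,0.6],[0,0,0.6],[0,0,0.6],[0,0,0.6],[0,0,0.6],[0,0,0.6],[0,0,0.6],[0,0,0],[0,0,0]])

```text
time_s: 11.63
eef_pos: [0.6267, -0.1805, 0.0639]
orientation: [-3.133, -0.034, -2.629]
wrist_force: [0.1, 0.5, 0.0]
gripper_width: 0.398
```

```bash
python3 snap.py k scene side
```

```text
11.6333 [ 0.6267 -0.1805  0.0639] [-3.133 -0.034 -2.629] [0.08 0.46 0.03]
scene crop origin 130 186 x2
side crop origin 185 58 x2
```

View pics/k.png

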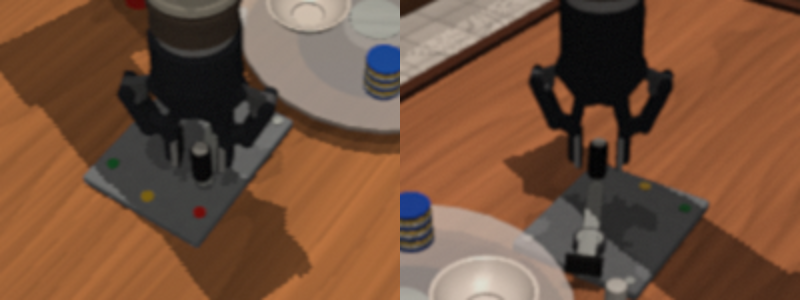

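The lever seems to have snapped to the second stop, by the red dot. I press on a few mm to confirm it is seated.

Emit:
move_arm(claw=[0.034,0.034,0.034,0.034], delta_pos=[[0.004,0.002,0],[0.004,0.002,0],[0.003,0.002,0],[0,0,0]], angular=[[0,0,0],[0,0,0],[0,0,0],[0,0,0]])

```text
time_s: 12.07
eef_pos: [0.6342, -0.177, 0.0636]
orientation: [-3.133, -0.044, -2.635]
wrist_force: [0.7, -0.2, 0.5]
gripper_width: 0.397
```

Now I recentre, open, rise and move clear, so I can look.

Emit:
move_arm(claw=[0.034,0.044,0.044,0.044,0.044,0.044,0.044,0.044,0.044,0.044,0.044,0.044], delta_pos=[[-0.003,-0.002,0],[0,0,0],[0,0,0.015],[0,0,0.03],[0,0,0.04],[0,0,0.03],[-0.03,-0.02,0.02],[-0.03,-0.02,0],[-0.03,-0.02,0],[-0.03,-0.02,0],[-0.03,-0.02,0],[0,0,0]], angular=[[0,0,0],[0,0,0],[0,0,0],[0,0,0],[0,0,0],[0,0,0],[0,0,0],[0,0,0],[0,0,0],[0,0,0],[0,0,0],[0,0,0]])

```text
time_s: 13.07
eef_pos: [0.4794, -0.2773, 0.2027]
orientation: [-3.13, -0.037, -2.628]
wrist_force: [-0.5, 0.7, -0.7]
gripper_width: 0.515
```

```bash
python3 - <<'E'
from workcell import optics
from h import *
ims=[];o=np.array([.5837,-.1043]);a=1.656+.45
for n in ("scene","side"):
    d=optics.snapshot(n);pickle.dump(d,open(f"{n}_l.pkl","wb"))
    u,v=map(int,proj(d,(.56,-.1,.05))); u0,v0=u-80,v-60
    im=cv2.resize(d["color"][v0:v0+120,u0:u0+160,::-1],(800,600),interpolation=cv2.INTER_CUBIC)
    for p in ((*(o-.09*np.array([np.cos(a),np.sin(a)])),.072),(.501,-.015,.076)):
        q=np.array(proj(d,p)); q=np.int32(np.round((q-[u0,v0]+.5)*5)); cv2.drawMarker(im,tuple(map(int,q)),(255,255,0),0,15,1)
    print(n,u0,v0); cv2.imwrite(f"pics/l_{n}.png",im)
E
```

```text
scene 150 163
side 210 111
```

View pics/l_scene.png

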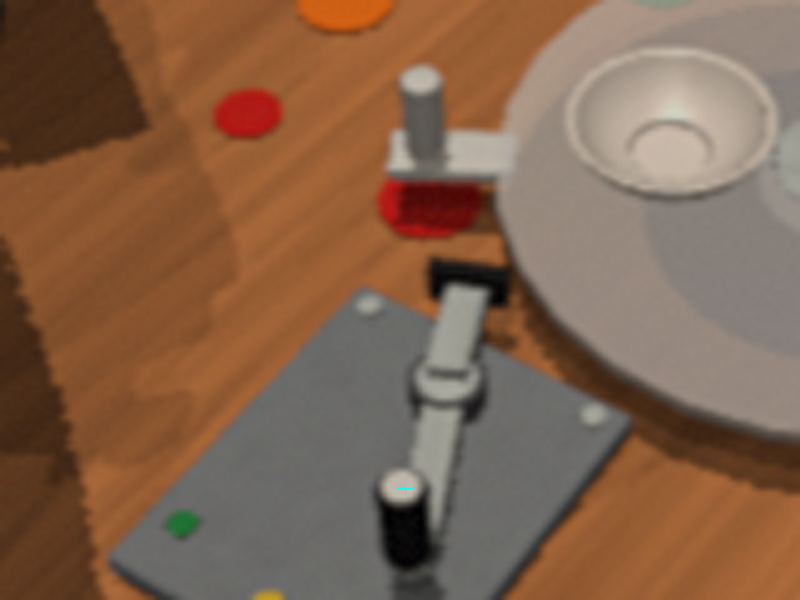

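View pics/l_side.png

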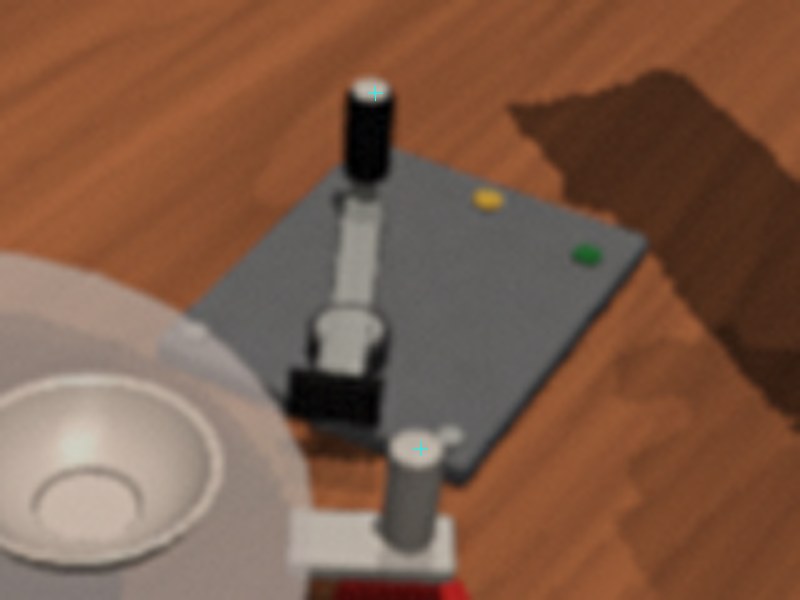

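Both views show the knob at its predicted second-stop point and the peg at the predicted red centre, each within about 1 px. The arm is clear, so I hand in.

```bash
python3 -c "
from workcell import sign_off,robot
print(robot.sense()['time_s']);print(sign_off())"
```

```text
13.1667
the job is handed in; nothing more can be done
None
```

I parked the lazy susan with its peg over the large red disc, locked the brake at the second stop, and handed the job in at 13.2 s. No verdict was reported.

- **Parking:** I caged the peg loosely between the fingers and pushed it round about 40°. Before I touched the brake, the peg measured (0.5006, -0.0149), and the red centre is at (0.501, -0.015). The offset is under 1 mm, and the camera views differ from each other by about 3 mm.
- **Brake:** I pushed the knob past the yellow click to the red stop and then pressed on a few mm. That press showed no force at the wrist, so it did not confirm that the lever was seated. The pictures are the evidence for that.
- **Last pictures:** In both views the knob top and the peg top were within about 1 px (2 mm) of their predicted points. The arm was clear at z ≈ 0.20 m. The dish was upright, but I did not check the cup, chips and rack separately at the end.
- **Disagreement:** The TCP drifted 6 to 11 mm outward from the base on both descents, which I mended on the spot.

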